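Plug the air tube into the leak-test manifold and open the air

TASK

Take the middle-length tube out of the black rack and push it tapered end down into the push-fit fitting on the air manifold, past the collet and the seal until it is fully home on the stop inside; push gently enough not to ram the stop. Leave it standing there, then swing the manifold's valve lever all the way over to open the air, without disturbing the other things on the bench.

Things in the scene. Friction and masses are not known exactly. Their poses are not given: they have to be found in the camera images.
- tube: The air tube: rigid plain aluminium, 14 mm in diameter, 125 mm long, 40 g, standing upright in one of the three wells of the rack; its neighbours are alike but 95 mm (short) and 155 mm (long). Origin at the centre of its lower end face, z along the tube upwards. The lower end tapers over the last 8 mm from 14 to 9 mm diameter.
- tube_top (a point): Centre of the tube's upper end face, 125 mm along the tube from its origin.
- tube_foot (a point): Centre of the tube's lower (tapered) end face; the same point as the tube's origin.
- rack: Fixed black block 60 mm (its x) by 170 mm (its y) by 40 mm high, origin under its centre on the bench. Three wells on its y axis at -55, 0 and 55 mm, each 15.5 mm wide, 30 mm deep (floor 10 mm above the bench): the tube's top stands 135 mm above the bench. Which tube is in which well varies. Turned up to 0.5 rad.
- tube_short: The 95 mm tube in the rack, a bystander; origin at the centre of its lower end.
- tube_long: The 155 mm tube in the rack, a bystander; origin at the centre of its lower end, top 165 mm above the bench.
- manifold: Fixed aluminium air manifold block 100 mm (its x) by 220 mm (its y) by 30 mm high, origin under its centre on the bench, turned up to 0.4 rad. On top, all on its y axis: the fitting at y = +60 mm, a small round gauge (40 mm across, top 67 mm above the bench, 18 mm towards +x) at y = 0, the valve lever at y = -60 mm.
- fitting: The push-fit fitting: steel sleeve 32 mm across, 56 mm tall, upright on the manifold, plain 16 mm bore open at the top; origin at the centre of its lower face, 30 mm above the bench. In the bore sit sprung collet jaws 7 mm and a sprung seal 15 mm below the mouth; they hold the tube where it is left. A rigid stop, unseen, lies 27 to 51 mm below the mouth, different each time.
- fitting_mouth (a point): Centre of the fitting's open mouth, 86 mm above the bench. Pushing takes 1 to 4 N at the jaws, 4 to 9 N while the taper passes the seal and 3 to 8 N from there on; on the rigid stop the resistance keeps rising instead of easing. The stop must not be pressed with more than 30 N.
- valve (a joint): The valve lever's angle: 0 = shut, leaning to the manifold's -x by 0.5 rad; 1.0 = fully open, leaning to +x by 0.5 rad, where it stops. It starts between 0 and 0.12. It turns about the manifold's y axis through a point 52 mm above the bench at the manifold's x = 0, y = -60 mm; takes about 1 N at the tip and stays where it is left.
- valve_tip (a point): Centre of the black 26 mm ball at the end of the lever, 80 mm from the pivot; the lever's stem below it is 10 mm thick.
- motor_a: A short gearmotor, 42 mm across, 67 mm tall with its shaft, loose between rack and manifold, a bystander; origin under its centre.
- motor_b: A taller gearmotor, 42 mm across, 97 mm tall with its shaft, loose, a bystander; origin under its centre.
- gear_plate: Square aluminium gearbox plate 56 by 56 by 14 mm lying loose, a bystander; origin under its centre.
- driver: A screwdriver 200 mm long lying loose, a bystander; origin under its middle.
- grease: A white jar 68 mm across and 60 mm tall, loose, a bystander; origin under its centre.
- spanner: A steel spanner 180 mm long lying loose, a bystander; origin under its middle.
Mind the look-alikes: they are no part of the job. Leave any orange look-alike of the manifold alone.

How it is judged:
On the way, in this order (a step that is already met when the one before it is completed fails the run):
1. the tube stands bottomed on the stop in the fitting and is let go, with the valve still shut (distance between tube_foot and seat_c0 below 0.0115 m and contact force between tube and the fingers below 0.1 N and value of joint valve below 0.4 rad), for 0.2 s.
2. the valve lever is swung over (value of joint valve above 0.88 rad), for 0.2 s.
At the end, for the whole second after the job is handed in: The tube stands upright in the fitting, at rest and released, its foot within 1.5 mm of the stop inside (seat_c0 is the middle of the stop, 10 mm below the face that the tube meets), and the valve lever is over at its open end (joint above 0.88 of 1.0 rad) (distance between tube_foot and seat_c0 below 0.0115 m and angle between tube's own z axis and vertical below 0.15 rad and linear speed of tube below 0.02 m/s and value of joint valve above 0.88 rad); the robot touches nothing.
It fails at once if the tube is rammed onto the stop with more than 30 N (contact force between tube and seat_c0 above 30 N).
It fails at once if another tube is pulled out of the rack (distance of any of tube_short, tube_long from where it was at the start of the episode above 0.02 m).
It fails at once if a bystander is shifted by more than 20 mm (distance of any of motor_a, motor_b, gear_plate, driver, grease, spanner from where it was at the start of the episode above 0.02 m).
It also fails if it takes over 72 s, if anything falls off the work surface, if the arm or the gripper's body presses on something with over 40 N, if the wrist force passes 120 N, or if a joint passes its speed limit or range.

ROBOT

A 6-joint arm with a two-finger parallel gripper is mounted at the origin on the work surface. World frame = base frame: x ahead of the robot, y to its left, z up, the work surface at z = 0. Lengths are in m, angles in rad, forces in N, time in s.
With the tool pointing down it reaches from about 0.275 to 0.825 m from the base axis. Payload 4.9 kg.
Tool frame: the origin (TCP) lies midway between the tips of the shut fingers; the grasp point (between the pads) lies 19 mm behind it (grip_point_offset is the distance from the TCP to the grasp point, in m); z points along the fingers, x is the direction in which the jaws open and shut, and the axes are right-handed (so a half turn about z gives the same grasp; the last joint's range is limited). The gripper opens to 85 mm and grips with 20 to 120 N. Pads are 22 mm wide; open, the fingers measure 114 mm over their backs; the gripper's body (76 mm by 85 mm) begins 54 mm behind the grasp point. The pads swing forward as they close: fully open they stand 13 mm farther back than shut.
Start: joints at [-1.258, 0.326, -0.193, 1.052, 0, 1.437], TCP at [0.238, -0.496, 0.231] pointing down, gripper open.
Joint ranges: [-2.65, 2.65], [-0.97, 1.79], [-1.3, 1.35], [-1.93, 2.1], [-1.47, 1.37], [-3.14, 3.14]. Speed limits (rad/s): [2.57, 2.57, 3.14, 3.14, 3.14, 3.14].

INTERFACE

Orientations are given as a rotation vector (axis times angle).
In Python, from cell import * gives the robot as it stands. Calls block until the motion is done:
- movep(position, orientation): joint-space move of the TCP to a pose.
- move_l(position, velocity=0.15, rot=None, until_force=None): straight line of the TCP; rot=None keeps the orientation; velocity is the mean speed in m/s. With until_force (N) it stops when the force on the tool has changed by that much, and returns True; else False.
- set_joints(angles): joint-space move.
- let_go() and grab(newtons=None): open the fingers fully, or close them until they stop; newtons is the grip in N (None keeps the last).
- sleep(seconds).
- ik(position, orientation): joint angles nearest the present ones, or None.
- get_state(): the state.
- grab_frame(name): name is "side" or "top"; returns a dict with "img" (480x640x3 uint8, red, green, blue), "fx", "fy", "cx", "cy" (pixels), "cam_to_world" (4x4, takes a point from camera to world coordinates). Camera axes: x right, y down, z forward; pixel columns grow to the right and rows downward; lengths in m; the calibration is good to about 2 mm. A picture is of the moment at which its call begins. There is no depth.
A pose or a line that the arm cannot do raises MotionError and nothing moves.
- sign_off(): hands the job in, once; it reports no verdict.
Trained networks look in the newest picture that a camera, given by its name, has taken for a name from the list of things; names that differ only in an ending like _2 or _b are one class to them, and where a whole thing is asked for, a point or a joint stands for the part that bears it (a point fixed in the world has none). Each returns a list of dicts, best first, with "score" (0 to 1); they miss things now and then, are a little off and sometimes report something else, mostly with a low value. They report only what shows in the picture. A call takes as long as a camera call. They do not tell look-alikes from the thing itself.
- spot_in(camera, name): "centre" ([column, row] in pixels, amid what is visible of it).
- silhouettes(camera, name): "mask" (480x640 bool, what is visible of it) and "centre" ([column, row] in pixels, amid what is visible of it).
- tip_of(camera, name): "centre" ([column, row] in pixels: a listed point, or the origin of a listed thing).
The state is a dict: "clock": time; "q": joint angles; "joint_velocities": joint speeds; "tau": joint torques, N m; "position": TCP position; "eef_rot": TCP orientation; "contact_force": force on the tool from outside, world axes, zero at the start; "wrist_torque": the same for the moment, N m; "finger_gap": opening from 0.0 (shut) to 1.0 (fully open).
Only numpy, scipy, OpenCV 4.12 (cv2) and the standard library are available. Lean on these libraries where they do the work, as an engineer would, in place of code of your own. Each camera call takes 0.05 s, during which the arm holds its last target.

## Working session

There is one attempt and no reset: what is moved stays moved. The work goes in short steps, each a Python script; the robot and the scene stay as the last script left them, time stands still between calls to the robot, and variables do not carry over. Pictures are saved under pics/ and viewed, and the job is handed in when it is done.

```bash
mkdir -p pics; ls; python3 - <<'E'
from cell import *
import cv2
s=get_state();print(s['clock'],s['position'],s['eef_rot'],s['finger_gap'])
for c in ("side","top"):
    f=grab_frame(c);cv2.imwrite(f"pics/{c}0.png",f["img"][:,:,::-1]);print(c,f["fx"],f["fy"],f["cx"],f["cy"]);print(f["cam_to_world"])
    for n in ["tube","rack","manifold","fitting","fitting_mouth","valve_tip","valve","tube_top"]:
        try:
            print(n,[(round(d["score"],2),[round(x) for x in d["centre"]]) for d in spot_in(c,n)][:5],[(round(d["score"],2),[round(float(x),1) for x in d["centre"]]) for d in tip_of(c,n)][:5])
        except Exception as e: print(n,e)
print(get_state()['clock'])
E
```

```text
pics
0.0 [ 0.23745416 -0.49541521  0.23047717] [-2.65738551e+00  1.67348047e+00  2.22577189e-03] 0.9975017361759588
side 592.649420906424 592.649420906424 326.4416325449801 231.52110468856074
[[-0.81794593 -0.31483055  0.48150408 -0.05374527]
 [-0.57476999  0.48296543 -0.66059356  0.76211119]
 [-0.02457479 -0.81708391 -0.57599476  0.80885916]
 [ 0.          0.          0.          1.        ]]
tube [(0.55, [252, 336])] [(0.66, [252.4, 369.0]), (0.19, [253.5, 375.5])]
rack [(0.96, [256, 377])] [(0.88, [254.4, 373.2])]
manifold [(0.94, [445, 290]), (0.83, [379, 218])] [(0.9, [381.0, 224.3]), (0.59, [451.4, 277.2])]
fitting [(0.71, [449, 280]), (0.68, [368, 214])] [(0.86, [447.9, 286.5]), (0.69, [367.8, 225.7])]
fitting_mouth [(0.75, [445, 282]), (0.66, [366, 216]), (0.37, [380, 217]), (0.27, [254, 223])] [(0.74, [364.1, 201.8]), (0.52, [447.7, 260.8])]
valve_tip [(0.52, [405, 175])] [(0.69, [405.9, 170.2]), (0.29, [381.7, 223.5])]
valve it knows: driver, fitting, fitting_mouth, gear_plate, grease, manifold, motor, rack, spanner, tube, tube_foot, tube_long, tube_short, tube_top, valve_t
[... 485 characters left out ...]
, [158.4, 263.8])]
manifold [(0.84, [369, 351]), (0.77, [412, 240]), (0.61, [230, 148])] [(0.93, [362.7, 350.8]), (0.78, [412.6, 240.5])]
fitting [(0.75, [342, 360]), (0.71, [389, 238])] [(0.88, [340.1, 358.7]), (0.79, [383.5, 240.5])]
fitting_mouth [(0.81, [386, 238]), (0.8, [341, 364])] [(0.74, [346.6, 366.2]), (0.73, [386.5, 235.5])]
valve_tip [(0.77, [459, 251]), (0.65, [411, 367])] [(0.61, [463.1, 250.9]), (0.6, [412.7, 370.2])]
valve it knows: driver, fitting, fitting_mouth, gear_plate, grease, manifold, motor, rack, spanner, tube, tube_foot, tube_long, tube_short, tube_top, valve_tip
tube_top [(0.66, [459, 249]), (0.54, [145, 264])] [(0.69, [134.6, 258.4]), (0.67, [383.2, 238.2])]
1.6
```

View pics/side0.png

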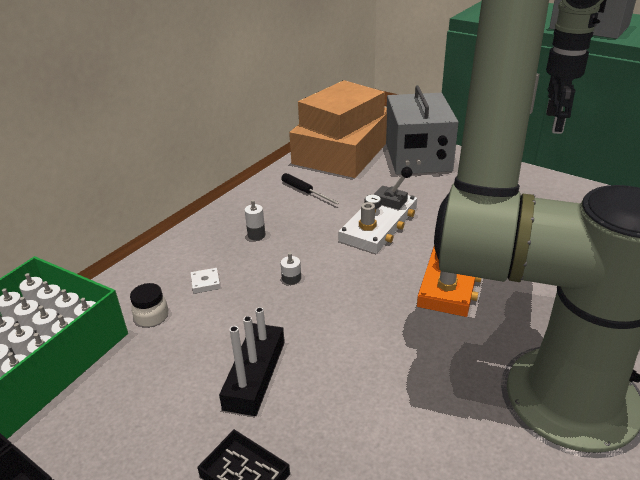

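View pics/top0.png

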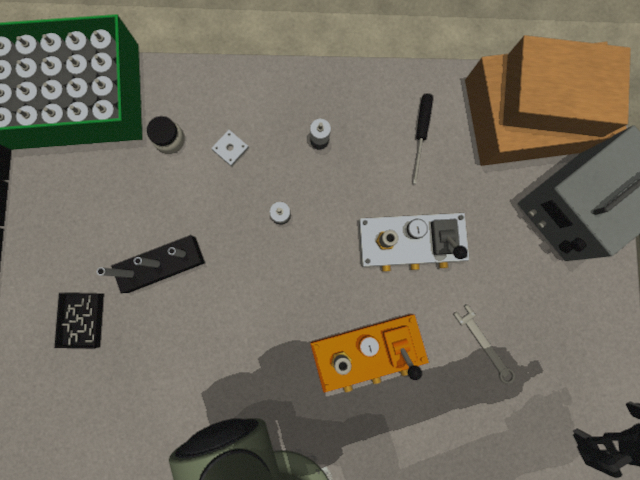

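```bash
python3 - <<'E'
import cv2,numpy as np
t=cv2.imread("pics/top0.png");s=cv2.imread("pics/side0.png")
def crop(im,c,r,w,h,k): return cv2.resize(im[r:r+h,c:c+w],None,fx=k,fy=k,interpolation=cv2.INTER_CUBIC)
a=np.vstack([crop(t,85,225,130,75,6)]);cv2.imwrite("pics/c1.png",a)
cv2.imwrite("pics/c2.png",crop(s,215,300,80,115,5))
cv2.imwrite("pics/c3.png",crop(t,350,205,125,75,6))
cv2.imwrite("pics/c4.png",crop(s,330,160,95,95,6))
E
```

```text
(no output)
```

View pics/c1.png

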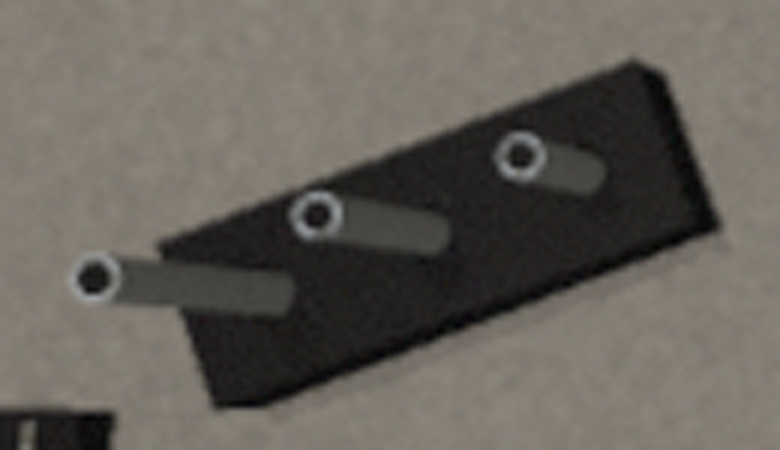

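View pics/c2.png

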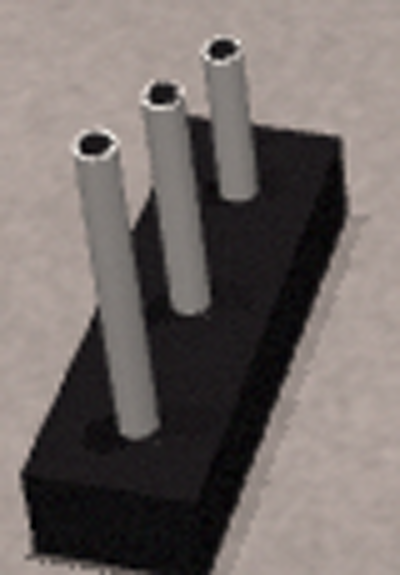

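View pics/c3.png

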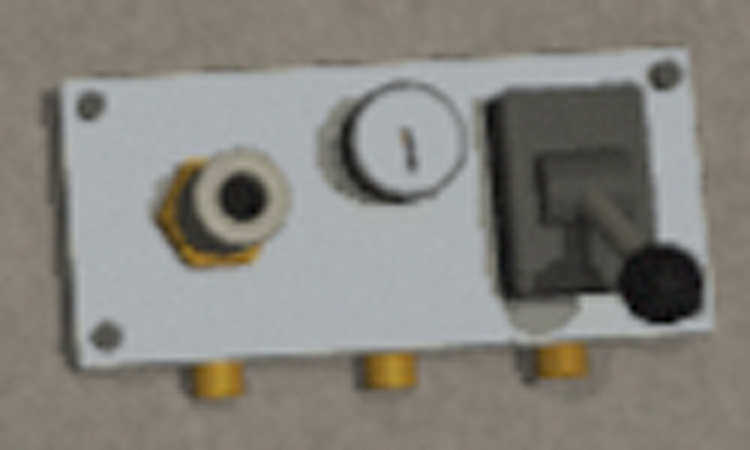

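View pics/c4.png

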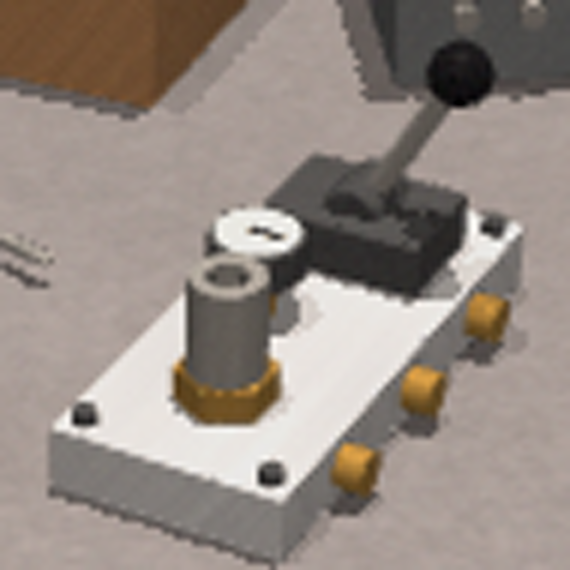

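The candidates for the tube are three uprights in the rack. In the top view they are long (101,271), middle (138,261) and short (171,251); in the side view they are (234,329), (247,318) and (259,310). The crops show the middle well holds the middle-length one, so that is the target. There are also two manifolds: white/aluminium at top (412,240) and an orange look-alike at (369,351). I'll use the white one. Its mouth is at (390,237) and its ball at (460,252).

```bash
cat > h.py <<'E'
from cell import *
import cv2,numpy as np
from scipy.ndimage import label,center_of_mass
def P(f):
    M=np.linalg.inv(f["cam_to_world"]); K=np.array([[f["fx"],0,f["cx"]],[0,f["fy"],f["cy"]],[0,0,1]])
    return K@M[:3]
def proj(f,p):
    v=P(f)@np.append(p,1); return v[:2]/v[2]
def tri(fs,ft,a,b):
    X=cv2.triangulatePoints(P(fs),P(ft),np.array(a,float).reshape(2,1),np.array(b,float).reshape(2,1)).ravel()
    X=X[:3]/X[3]
    return X, np.round(proj(fs,X)-a,2), np.round(proj(ft,X)-b,2)
def onplane(f,px,z):
    M=np.array(f["cam_to_world"]);d=M[:3,:3]@np.array([(px[0]-f["cx"])/f["fx"],(px[1]-f["cy"])/f["fy"],1]);o=M[:3,3]
    return o+d*(z-o[2])/d[2]
E
python3 - <<'E'
from h import *
fs=grab_frame("side");ft=grab_frame("top")
def up(f,c,r,w,h,k=8):
    g=cv2.cvtColor(f["img"],cv2.COLOR_RGB2GRAY)[r:r+h,c:c+w]
    return cv2.resize(g,None,fx=k,fy=k,interpolation=cv2.INTER_CUBIC)
def hole(f,px,half=4,k=8):
    c,r=int(round(px[0]))-half,int(round(px[1]))-half
    g=up(f,c,r,2*half+1,2*half+1,k).astype(float)
    b=g<(g.min()+g.max())/2
    L,n=label(b); cy,cx=[int(((px[i]-o)+.5)*k) for i,o in((1,r),(0,c))]
    l=L[cy,cx]
    if l==0: print("miss",px); return px
    m=center_of_mass(L==l); return [c+(m[1]+.5)/k-.5, r+(m[0]+.5)/k-.5]
pts={"mid":((247.2,318.4),(137.4,260.4)),"long":((233.7,328.4),(100.4,270.8)),"short":((259,309.5),(171.3,250.6)),"mouth":((367.9,205.1),(389.75,237.25))}
for n,(a,b) in pts.items():
    a2,b2=hole(fs,a),hole(ft,b)
    X,e1,e2=tri(fs,ft,a2,b2); print(n,np.round(a2,1),np.round(b2,1),np.round(X,4),e1,e2)
    z={"mid":.135,"long":.165,"short":.105,"mouth":.086}[n]
    print("   plane",np.round(onplane(fs,a2,z),4),np.round(onplane(ft,b2,z),4))
print("ball",tri(fs,ft,(406.4,171.6),(459.75,251.75)))
# manifold top corners in top view (z=.03)
for p in [(60,82),(688,50),(712,330),(82,366)]:
    print("corner",np.round(onplane(ft,(350+(p[0]+.5)/6-.5,205+(p[1]+.5)/6-.5),.03),4))
for p in [(160,245),(632,58),(695,225),(215,405)]:
    print("rack",np.round(onplane(ft,(85+(p[0]+.5)/6-.5,225+(p[1]+.5)/6-.5),.04),4))
for n in ["motor_a","gear_plate","grease","driver"]:
    print(n,[np.round(onplane(ft,d["centre"],0.0),3) for d in tip_of("top",n)[:3]])
E
```

```text
mid [247.2 318.3] [137.3 260.5] [0.4764 0.2625 0.1346] [0.2  0.04] [-0.17 -0.29]
   plane [0.4765 0.2629 0.135 ] [0.4759 0.262  0.135 ]
long [233.5 328.4] [100.3 270.9] [0.4556 0.3134 0.1647] [0.2  0.05] [-0.17 -0.28]
   plane [0.4557 0.3137 0.165 ] [0.4551 0.3129 0.165 ]
short [259.  309.4] [171.3 250.5] [0.4978 0.2118 0.1046] [0.15 0.03] [-0.13 -0.22]
   plane [0.4978 0.2122 0.105 ] [0.4973 0.2115 0.105 ]
mouth [367.5 205.5] [390.  237.5] [ 0.5321 -0.2028  0.0845] [0.27 0.01] [-0.28 -0.49]
   plane [ 0.5314 -0.2006  0.086 ] [ 0.531  -0.2031  0.086 ]
ball (array([ 0.5026888 , -0.32521529,  0.12271567]), array([ 0.13, -0.01]), array([-0.15, -0.26]))
corner [ 0.5768 -0.1504  0.03  ]
corner [ 0.5917 -0.3685  0.03  ]
corner [ 0.4946 -0.3744  0.03  ]
corner [ 0.4789 -0.1582  0.03  ]
rack [0.4706 0.3504 0.04  ]
rack [0.5364 0.1958 0.04  ]
rack [0.4802 0.1719 0.04  ]
rack [0.4177 0.3286 0.04  ]
motor_a [array([ 0.747, -0.072,  0.   ]), array([0.585, 0.019, 0.   ])]
gear_plate [array([0.728, 0.131, 0.   ])]
grease [array([0.755, 0.257, 0.   ])]
driver [array([ 0.752, -0.285,  0.   ]), array([ 0.32 , -0.417,  0.   ]), array([0.456, 0.315, 0.   ])]
```

```bash
cat >> h.py <<'E'
from scipy.spatial.transform import Rotation as R
def down(a):
    x=np.array([np.cos(a),np.sin(a),0]);z=np.array([0,0,-1.]);return R.from_matrix(np.c_[x,np.cross(z,x),z]).as_rotvec()
def st(m=""):
    s=get_state();print(m,"t%.2f"%s["clock"],np.round(s["position"],4),"F",np.round(s["contact_force"],2),"gap%.3f"%s["finger_gap"]);return s
A=0.394
T=np.array([.4762,.2623]); M=np.array([.5313,-.2029])
def shot(name,c,r,w,h,k,cam):
    f=grab_frame(cam);cv2.imwrite(f"pics/{name}.png",cv2.resize(f["img"][r:r+h,c:c+w,::-1],None,fx=k,fy=k,interpolation=cv2.INTER_CUBIC));return f
E
python3 - <<'E'
from h import *
for p,n in(((*T,.22),"t"),((*M,.25),"m")):
    for a in (A,A-np.pi): print(n,a,ik(p,down(a)))
q=ik((*T,.22),down(A)); a=A
if q is None or abs(q[5])>2.8: a=A-np.pi
print("using",a)
movep((*T,.22),down(a)); st("hover")
shot("a_top",60,200,200,120,4,"top");shot("a_side",170,220,200,150,4,"side")
E
```

```text
t 0.394 [ 3.67676425e-01  3.22279534e-01 -2.28050544e-01  1.02046625e+00
  4.44089210e-16  1.54447275e+00]
t -2.747592653589793 [ 0.36767643  0.32227953 -0.22805054  1.02046625  0.         -1.5971199 ]
m 0.394 [-4.94576780e-01  3.49787635e-01 -1.09824808e-01  1.11118388e+00
  4.44089210e-16  6.82219547e-01]
m -2.747592653589793 [-0.49457678  0.34978763 -0.10982481  1.11118388  0.         -2.45937311]
using 0.394
hover t4.70 [0.4766 0.2616 0.22  ] F [0.86 1.12 0.29] gap0.999
```

View pics/a_side.png

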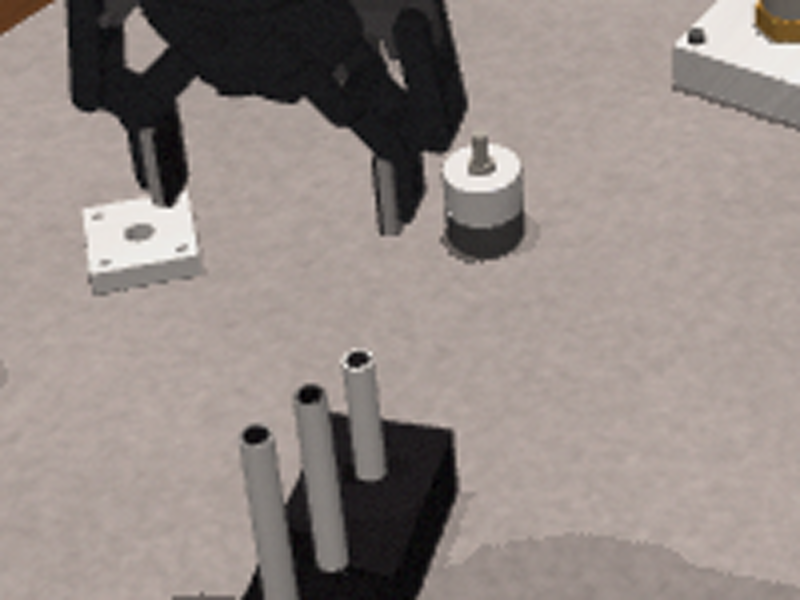

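View pics/a_top.png

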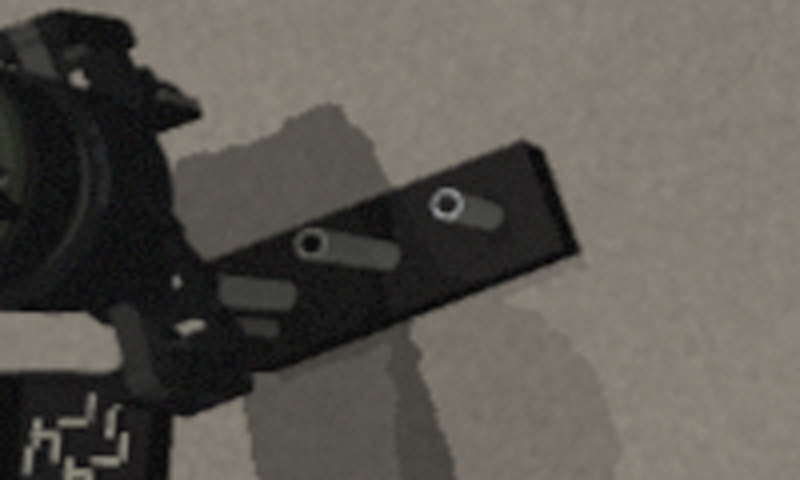

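The fingers straddle the row over the middle tube: in the side crop they are at x≈160 and 390, and the tube top is at (310,393). Both neighbours are clear, so I'm descending to grip.

```bash
python3 - <<'E'
from h import *
r=move_l((*T,.093),0.12,until_force=8); s=st("down %s"%r)
if not r:
    grab(70); st("grab")
    r=move_l((*T,.123),0.06); st("lift1")
    move_l((*T,.255),0.15); st("lift")
    shot("b_side",150,150,200,150,4,"side")
E
```

```text
down False t6.01 [0.4768 0.2625 0.0937] F [-0.17  0.04  0.27] gap0.996
grab t6.67 [0.4763 0.2623 0.0933] F [-1.18  0.22  2.22] gap0.143
lift1 t7.32 [0.4763 0.2623 0.1232] F [-0.03  0.36  0.2 ] gap0.145
lift t8.35 [0.4756 0.2621 0.254 ] F [ 0.59 -0.4  -1.  ] gap0.148
```

View pics/b_side.png

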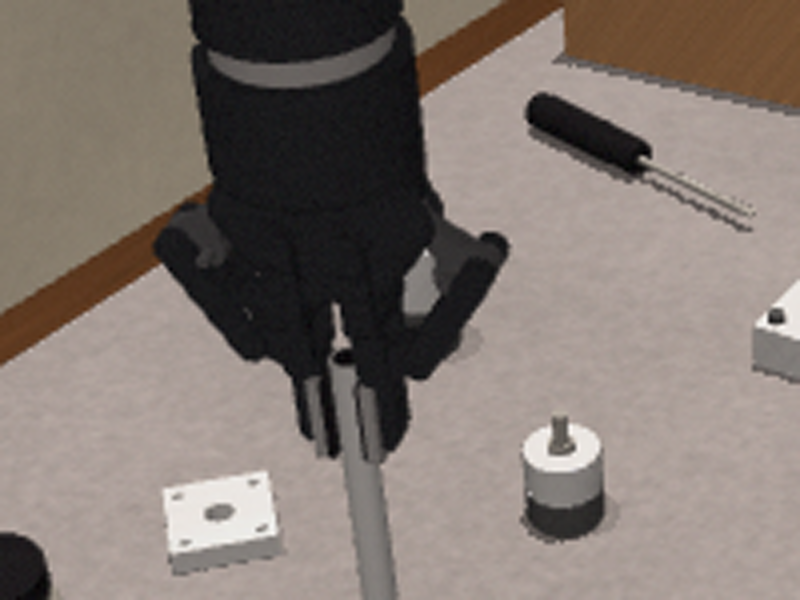

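The tube is held between the pads, with its top at crop (345,355). Next I'll carry it over the mouth and check alignment from both cameras.

```bash
python3 - <<'E'
from h import *
movep((*M,.255),down(A)); st("over")
move_l((*M,.184),0.12); sleep(0.4); st("hover")
fs=shot("d_side",325,120,100,110,5,"side");ft=shot("d_top",330,180,120,90,6,"top")
print("mouth expect",proj(fs,(*M,.086)),proj(ft,(*M,.086)),"foot expect",proj(fs,(*M,.101)),proj(ft,(*M,.101)))
for n in("tube_foot","fitting_mouth"):
    for c in("side","top"): print(n,c,[(round(d["score"],2),np.round(d["centre"],1)) for d in tip_of(c,n)][:3])
E
```

```text
over t10.11 [ 0.5315 -0.2019  0.255 ] F [ 0.27 -0.24 -1.33] gap0.142
hover t11.25 [ 0.5315 -0.203   0.1844] F [ 0.42  0.46 -0.92] gap0.144
mouth expect [368.10461208 205.06440889] [389.87095027 237.32730854] foot expect [368.21125222 199.41800003] [391.30425436 236.41382462]
tube_foot side [(0.53, array([368.9, 199.1]))]
tube_foot top [(0.69, array([163.7, 265.2])), (0.59, array([393.7, 234.8]))]
fitting_mouth side [(0.72, array([365.8, 197. ])), (0.61, array([368.4, 204.8])), (0.6, array([445.4, 262.7]))]
fitting_mouth top [(0.72, array([388.1, 236.9])), (0.65, array([343.7, 365.5]))]
```

View pics/d_side.png

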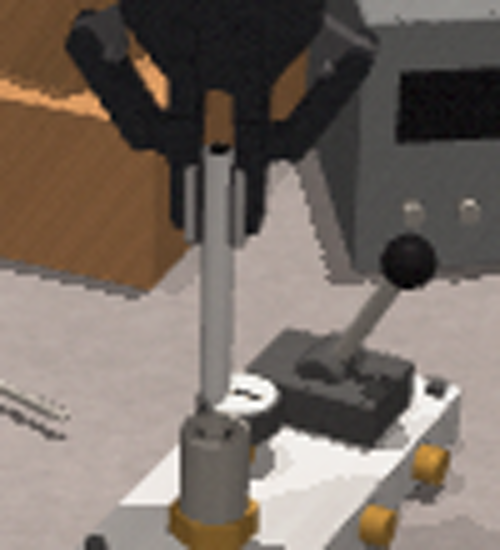

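View pics/d_top.png

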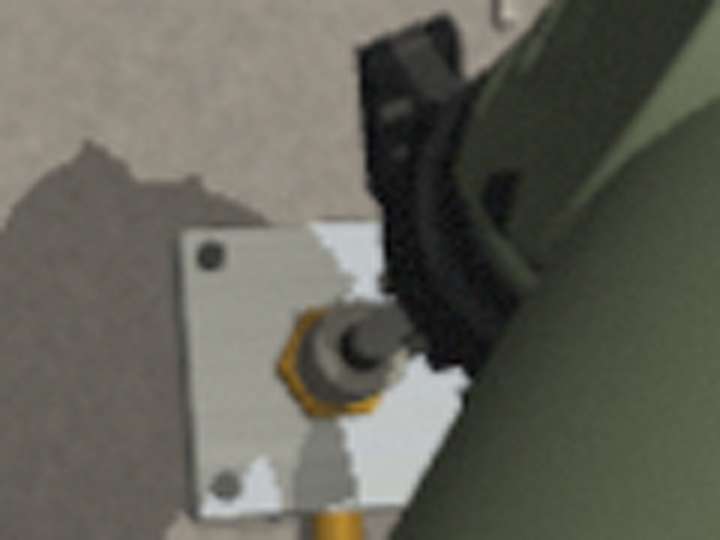

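Both views show the tube axis over the bore (side: foot 367.4 against sleeve 367.7 px). Starting the insertion with force guards.

```bash
python3 - <<'E'
from h import *
r=move_l((*M,.161),0.02,until_force=8); s=st("seg1 %s"%r)
shot("e_side",325,120,100,110,5,"side")
if not r:
    r=move_l((*M,.145),0.012,until_force=14); s=st("seg2 %s"%r)
E
```

```text
seg1 False t12.85 [ 0.5314 -0.2029  0.1612] F [ 0.95  0.63 -0.85] gap0.145
seg2 False t14.38 [ 0.5317 -0.2032  0.1455] F [ 0.1  -1.04  5.74] gap0.145
```

View pics/e_side.png

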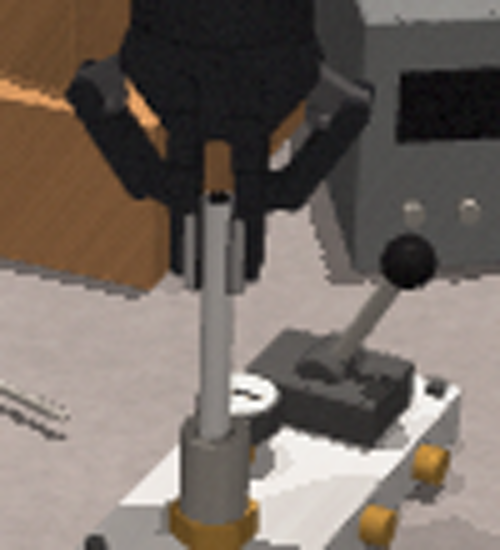

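The tube is in the bore, past the jaws and the seal (23.5 mm deep, about 6.6 N). Now I'll push slowly to find the stop.

```bash
python3 - <<'E'
from h import *
r=move_l((*M,.114),0.01,until_force=10); s=st("seg3 %s"%r)
for i in range(3):
    sleep(.1); st()
f=shot("g_side",325,100,100,130,4.5,"side")
E
```

```text
seg3 True t16.16 [ 0.5319 -0.2036  0.1285] F [-1.26 -0.78  5.15] gap0.146
 t16.26 [ 0.5319 -0.2036  0.1285] F [-0.53  0.36  5.28] gap0.144
 t16.36 [ 0.5318 -0.2036  0.1285] F [-1.17  0.56  5.48] gap0.144
 t16.46 [ 0.5318 -0.2036  0.1285] F [-0.14  0.21  4.37] gap0.146
```

View pics/g_side.png

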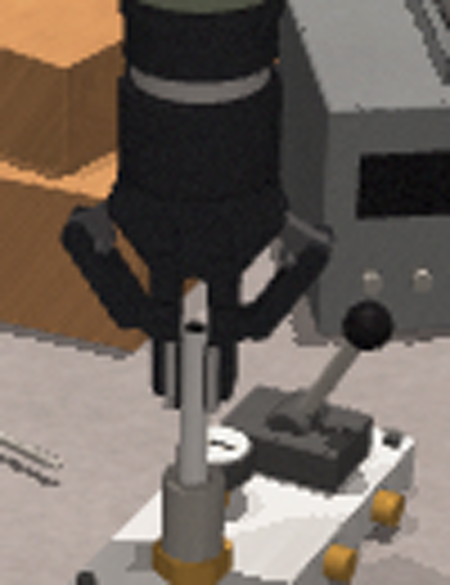

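```bash
python3 - <<'E'
from h import *
for i in range(2):
    r=move_l((*M,.1245),0.005,until_force=11); s=st("press %s"%r)
    sleep(.2); st()
f=grab_frame("side"); g=grab_frame("top")
z=s["position"][2]-.083
print("expected top px",proj(f,(*M,z+.125)))
cv2.imwrite("pics/i.png",cv2.resize(f["img"][150:215,345:390,::-1],None,fx=9,fy=9,interpolation=cv2.INTER_CUBIC))
E
```

```text
press True t16.93 [ 0.5318 -0.2036  0.1285] F [-0.37  0.82  4.63] gap0.144
 t17.12 [ 0.5319 -0.2036  0.1285] F [-1.82  0.54  4.77] gap0.145
press True t17.56 [ 0.5318 -0.2036  0.1285] F [-2.11  0.73  4.72] gap0.141
 t17.76 [ 0.5318 -0.2036  0.1285] F [-0.55  0.95  5.04] gap0.145
expected top px [368.72385232 172.27671914]
```

View pics/i.png

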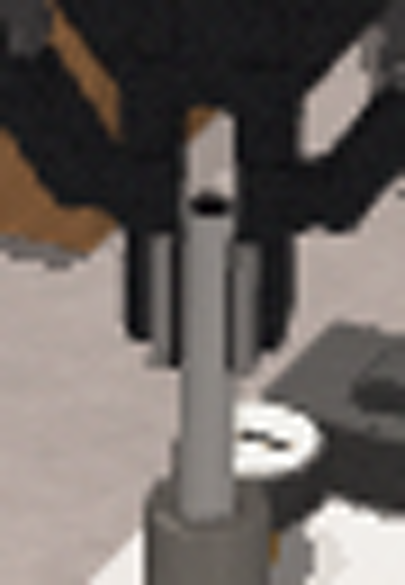

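Two further presses of about 16 N total didn't move the TCP at all (z=0.1285), so the foot is on the rigid stop, about 40.5 mm deep. The tube top is at row 172.2 against 172.3 expected, so it has not slipped in the grip. Releasing now.

```bash
python3 - <<'E'
from h import *
let_go(); st("open"); sleep(.3)
move_l((*M,.150),0.05); move_l((*M,.27),0.15); sleep(.3); st("up")
f=shot("j_side",325,140,100,110,6,"side"); g=shot("j_top",350,190,125,90,6,"top")
for z in(.168,.1705): print(proj(f,(*M,z)),proj(g,(*M,z)))
for c in("side","top"): print(c,[(round(d["score"],2),np.round(d["centre"],1)) for d in tip_of(c,"tube_top")][:4])
E
```

```text
open t18.56 [ 0.5318 -0.2038  0.1283] F [ 0.34 -0.23 -0.41] gap1.002
up t20.69 [ 0.531  -0.2028  0.2693] F [-0.04  1.35  0.61] gap0.997
[368.70504099 173.27274644] [398.37985037 231.90435366]
[368.7240391  172.26682959] [398.6674815  231.72103847]
side [(0.52, array([363.5, 174. ]))]
top [(0.62, array([399.1, 232. ]))]
```

View pics/j_side.png

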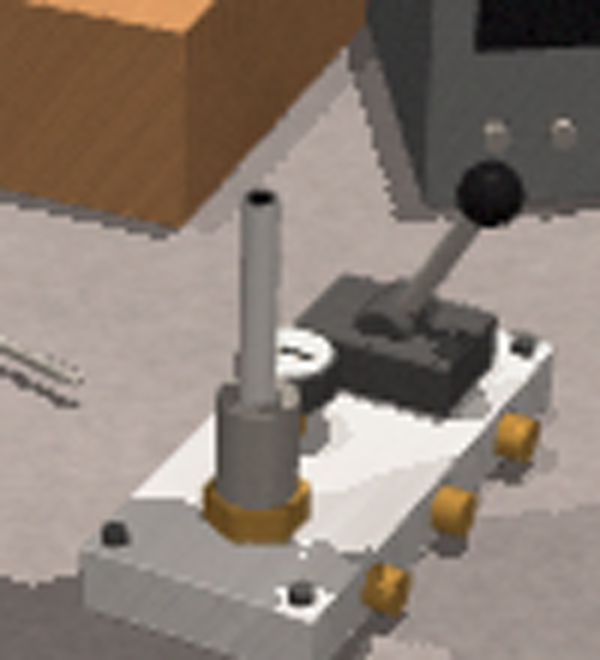

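View pics/j_top.png

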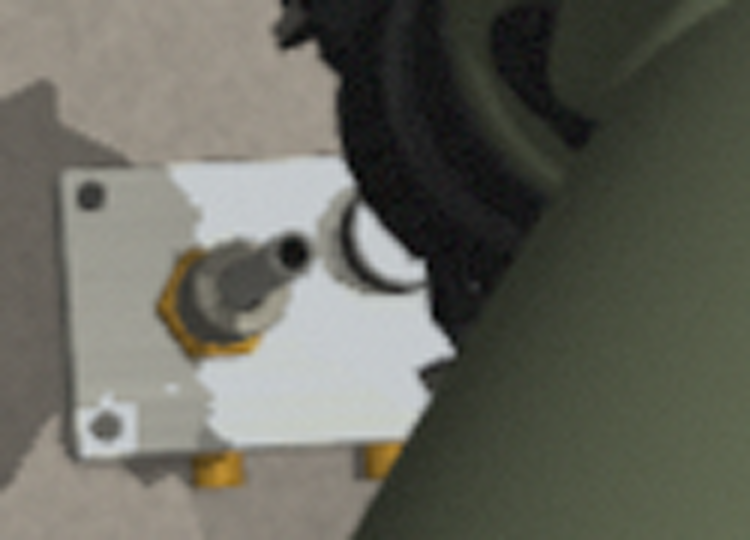

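The tube stands in the fitting with its top at about (368,172.6), the same as when pressed, so the foot is still home. Now the lever: shut fingers, approach from its -x side, and push the ball towards +x.

```bash
python3 - <<'E'
from h import *
y=.07; u=np.array([np.cos(y),np.sin(y)]); piv=np.array([.5400,-.3228])
S=piv-.085*u
grab(20); st("shut")
c=[(abs(q[5]),a) for a in(y+np.pi/2,y-np.pi/2) for q in [ik((*S,.27),down(a))] if q is not None]
a=min(c)[1]; print(c)
movep((*S,.27),down(a)); move_l((*S,.112),0.15); sleep(.2); st("ready")
f=shot("k_side",340,110,100,100,6,"side")
r=move_l((*(piv-.066*u),.112),0.05,until_force=7); st("near %s"%r)
if not r:
    r=move_l((*(piv+.024*u),.112),0.04,until_force=7); s=st("push %s"%r)
    print("along",(s["position"][:2]-piv)@u)
    shot("l_side",340,110,100,100,6,"side")
E
```

```text
shut t21.66 [ 0.5313 -0.2029  0.27  ] F [ 0.86 -0.23 -0.76] gap0.001
[(np.float64(0.8269160694097089), 1.6407963267948966), (np.float64(2.3146765841800834), -1.5007963267948965)]
ready t24.41 [ 0.4556 -0.3291  0.1128] F [-0.35 -0.95  0.17] gap0.001
near False t24.99 [ 0.4743 -0.3272  0.1118] F [ 0.91 -0.42  0.34] gap0.000
push True t26.80 [ 0.5542 -0.3214  0.111 ] F [-0.17 -0.35  1.23] gap-0.001
along 0.014263202526411346
```

View pics/k_side.png

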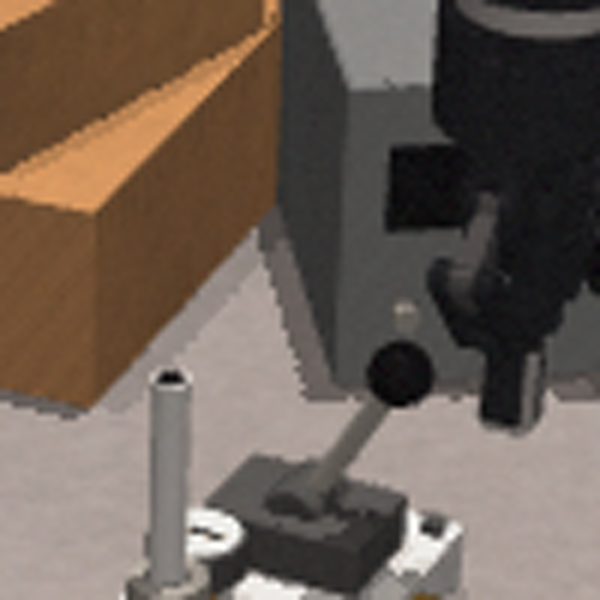

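View pics/l_side.png

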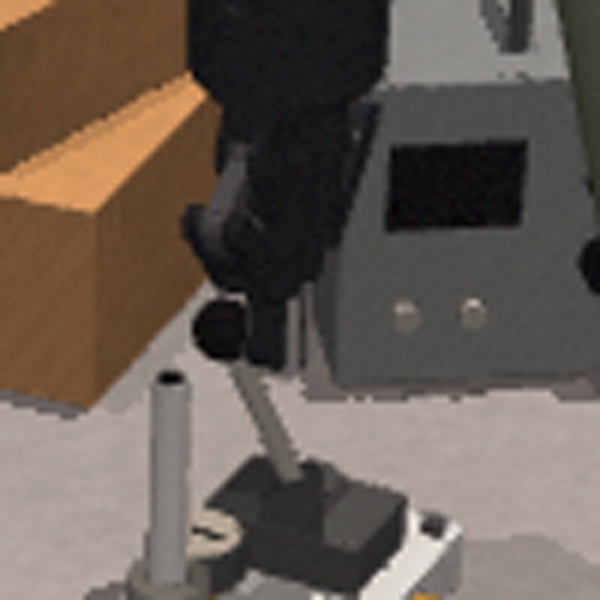

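The push stopped on force at +14.3 mm along, just where the open end was predicted. Backing off to measure the ball.

```bash
python3 - <<'E'
from h import *
y=.07; u=np.array([np.cos(y),np.sin(y)]); piv=np.array([.5400,-.3228])
a=y+np.pi/2
move_l((*(piv-.03*u),.112),0.1); move_l((*(piv-.03*u),.27),0.2)
movep((.36,-.42,.30),down(a)); sleep(.3); st("clear")
f=shot("m_side",335,120,100,110,6,"side"); g=shot("m_top",350,190,130,90,6,"top")
for v in (.88,1.0):
    t=v-.5; p=np.array([*(piv+.08*np.sin(t)*u),.052+.08*np.cos(t)]); print(v,proj(f,p),proj(g,p))
print("tube top",proj(f,(*M,.1705)),proj(g,(*M,.1705)))
full=f["img"]; cv2.imwrite("pics/n_side.png",full[:,:,::-1]); cv2.imwrite("pics/n_top.png",g["img"][:,:,::-1])
E
```

```text
clear t29.43 [ 0.361  -0.4192  0.2996] F [0.2  0.22 0.16] gap0.001
0.88 [380.83896382 163.56982622] [457.00158757 215.38972614]
1.0 [377.53241368 164.24346923] [455.84596518 211.17272051]
tube top [368.7240391  172.26682959] [398.6674815  231.72103847]
```

View pics/m_side.png

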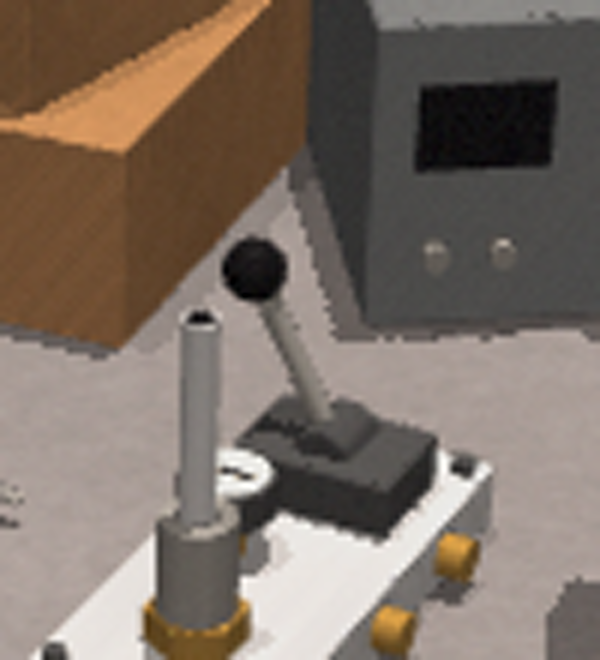

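View pics/m_top.png

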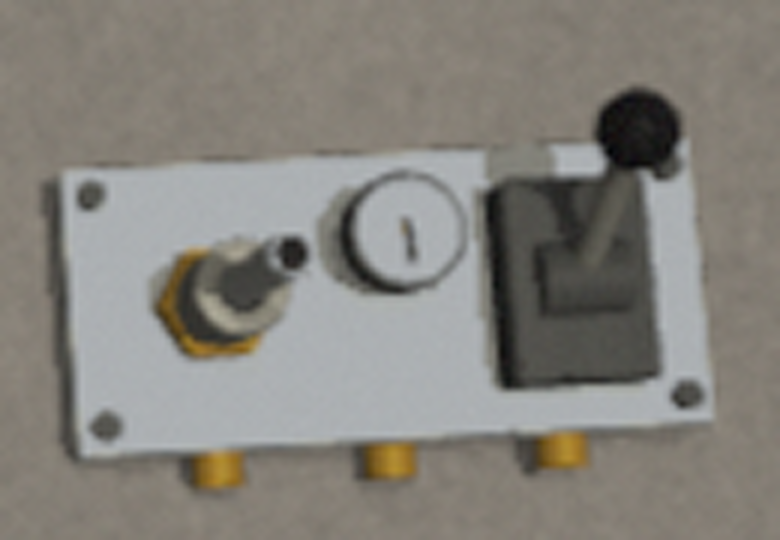

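View pics/n_top.png

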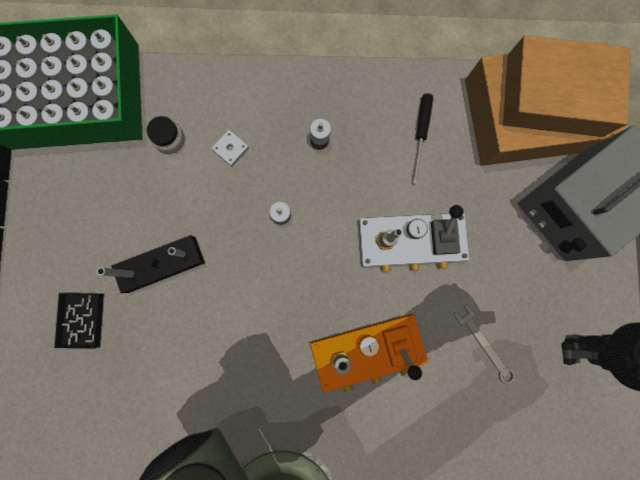

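The ball is at side (377.1,164.3) and top (455.9,210.9), which matches the prediction for joint = 1.0 to within half a pixel (0.88 would be (380.8,163.6) and (457.0,215.4)). The tube top is unchanged at (368.1,172.6), and the bystanders are where they were at the start. Handing in.

```bash
python3 - <<'E'
from h import *
sign_off(); st("done")
E
```

```text
the job is handed in; nothing more can be done
the job is handed in; nothing more can be done
```

I pushed the middle-length tube into the fitting on the aluminium manifold, down onto the stop, and swung the valve lever fully open. I handed the job in after about 29 s on the robot clock; no verdict is reported.

- **Tube:** Resistance rose sharply about 40.5 mm below the mouth. Two more presses of about 16 N total moved nothing, so I took that as the rigid stop. After release, the tube top was within half a pixel of where it should be when fully home, and the tube stood upright.
- **Valve:** The lever stopped on force where the open end was predicted. The ball's position in both cameras matches 1.0 rad to within half a pixel.
- **Bystanders:** In the last top view the short and long tubes, both motors, plate, jar, screwdriver, spanner and the orange look-alike are where they started. This was by eye, not measured.
- **Disagreements:** None of the checks failed. The mouth triangulated at 84.5 mm high against the stated 86 mm. The side network's tube-top point after release was about 5 px off the picture, so I went by the picture.

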